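Ground-clip check of a circuit board in its test fixture

TASK

Run the check on the circuit board lying in the grey test fixture: swing the spring clip by its yellow post over the board's edge until its nose bears firmly on the side of the steel connector and stays pressed against it by itself, without over-bending the springy leaf; with the clip left bearing there, press the green start button all the way down; then swing the clip back well clear of the board. Leave the board in its pocket, do not push on it with the gripper, and leave everything else on the bench where it is.

Things in the scene. Friction and masses are not known exactly. Their poses are not given: they have to be found in the camera images.
- nest: grey test fixture, fixed, 200 (x) x 180 (y) x 20 mm; origin at the centre of its underside, z up. The board lies on its top in a pocket centred on this origin, between black rails 3.5 mm high, with 1.5 mm of play all round. The clip's pivot is at x -68, y +50 mm in this frame
- board: green board, 100 (x) x 80 (y) x 5 mm, loose in the pocket; origin at the centre of its underside, axes along its sides, as the fixture's. On it a steel connector, 34 (x) x 16 (y) x 14 mm, centred at x +12; the nose must bear on its +y side. How far in it stands differs and is not given: that side lies anywhere from y +22 to y +10 mm (18 to 30 in from the +y edge): feel for it
- clip (a joint): angle (rad) of the clip's stiff arm about its vertical screw, 0 to 2.0; arm heading = fixture's yaw + 1.309 - angle, so it grows clockwise from above, onto the board's +y edge. The nose climbs that edge at 1.36 to 1.45 and meets the connector between 1.52 and 1.71. The screw is stiff, 0.35 N m either way (6.4 N at the post); the clip stays where it is left
- bend (a joint): sideways bend (rad) of the springy leaf between post and nose (30 mm, 2.7 N m per rad), 0 unloaded, positive when the nose is held back as the arm turns onto the board. 0.033 is 1 mm or 3 N at the nose, 0.65 mm at the post. Firm bearing: over 0.020, which must remain when the post is let go. Over 0.110 (10 N at the nose), either way, the leaf is spoilt
- pivot (a point): centre of the top of the brass pivot screw, on the clip's vertical axis, about 40 mm above the bench
- post (a point): middle of the upright yellow post on the clip's stiff arm, 55 mm from the pivot axis: a round pin 12 mm across, from 37 to 82 mm above the bench, the point at 59.5 mm; free all round above 45 mm. Swing the clip by it, pushed or held loosely. Sideways push there: 6.4 N free, 8 to 11 N climbing the edge, about 7 N on the board, then 1.5 N more per newton at the connector
- nose_mid (a point): centre of the clip's rounded slippery steel nose (radius 9 mm, 26 mm long, lying along the leaf), 85 mm from the pivot axis when the leaf is straight. A spring presses it down with 3 to 4 N; beside the board its underside is 2 mm lower than the board's top, and it rides up by itself when pushed over the edge
- button (a joint): travel (m) of the green start button, 0 released to 0.006 fully down; it springs back. It takes about 5 N
- button_top (a point): centre of the top of the green button (28 mm across, in a black collar 44 mm across) on the white test box (110 x 110 x 50 mm, fixed); the button's top stands 68 mm above the bench, 18 mm above the box. It moves down as it is pressed
- spareboard: a second, identical green circuit board without connector (100 x 80 x 5 mm) lying on the bench; origin under its centre. Leave it alone
- driver: a screwdriver lying on the bench. Leave it alone
- taperoll: a roll of yellow tape lying flat, 90 mm across, 24 mm high. Leave it alone
- jar: a small white jar with a blue cap, 40 mm across, 70 mm high. Leave it alone
- scanner: a black hand scanner lying on its side, about 110 x 60 x 34 mm. Leave it alone
- tweezers: steel tweezers, 120 mm long, lying on the bench. Leave it alone
There are look-alikes about, which are no part of the job. What is shaped like the board but red is not meant. Of the things shaped like the part that bears button, the white one is meant.

How it is judged:
On the way, in this order (a step that is already met when the one before it is completed fails the run):
1. the clip's nose is on the board and bears on the connector (leaf bent by more than 0.020 rad) (y of nose_mid in the frame of board between 0.005 and 0.036 m and value of joint bend above 0.02 rad), for 0.3 s.
2. the start button is pressed all the way down while the clip still bears on the connector (all of step 1 and value of joint button above 0.005 m), for 0.05 s.
At the end, for the whole second after the job is handed in: The clip is back clear of the board (joint clip below 1.15 rad), at rest, its leaf straight (within 0.02 rad); the button is up again (within 1 mm); the board lies flat in its pocket (within 4 mm of its centre, not raised by 2.5 mm or tilted by 0.05 rad) (value of joint clip below 1.15 rad and value of joint bend between -0.02 and 0.02 rad and value of joint button below 0.001 m and velocity of joint clip between -0.05 and 0.05 rad/s and x of board in the frame of nest between -0.004 and 0.004 m and y of board in the frame of nest between -0.004 and 0.004 m and z of board in the frame of nest below 0.0225 m and angle between board's own z axis and vertical below 0.05 rad); the robot touches nothing.
It fails at once if the clip's leaf was over-bent (more than 0.110 rad either way) (value of joint bend above 0.11 rad or value of joint bend below -0.11 rad).
It fails at once if the gripper pushed on the board (more than 3 N) (contact force between any of the fingers, the arm and board above 3 N).
It fails at once if the board came out of its pocket (not (x of board in the frame of nest between -0.004 and 0.004 m and y of board in the frame of nest between -0.004 and 0.004 m and z of board in the frame of nest below 0.0225 m and angle between board's own z axis and vertical below 0.05 rad)).
It fails at once if something else on the bench was moved by more than 15 mm (distance of any of spareboard, driver, taperoll, jar, scanner, tweezers from where it was at the start of the episode above 0.015 m).
It also fails if it takes over 70 s, if anything falls off the work surface, if the arm or the gripper's body presses on something with over 40 N, if the wrist force passes 120 N, or if a joint passes its speed limit or range.

ROBOT

A 6-joint arm with a two-finger parallel gripper is mounted at the origin on the work surface. World frame = base frame: x ahead of the robot, y to its left, z up, the work surface at z = 0. Lengths are in m, angles in rad, forces in N, time in s.
With the tool pointing down it reaches from about 0.375 to 0.925 m from the base axis. Payload 5.7 kg.
Tool frame: the origin (TCP) lies at the very end of the fingers, on their centre line; the grasp point (between the pads) lies grip_point_offset behind it (grip_point_offset is the distance from the TCP to the grasp point, in m); z points along the fingers, y is the direction in which the jaws open and shut (so a half turn about z gives the same grasp; the last joint's range is limited). The gripper opens to 88 mm and grips with 3 to 60 N. Pads are 20 mm wide; open, the fingers measure 115 mm over their backs; the gripper's body (75 mm by 178 mm) begins 61 mm behind the grasp point.
Start: joints at [1.209, 0.359, 1.51, -0, 1.272, -0.115], TCP at [0.147, 0.582, 0.223] pointing down, gripper open.
Joint ranges: [-2.97, 2.97], [-1.01, 2.36], [0.21, 2.38], [-0.96, 4.11], [0.2, 2.71], [-2.98, 2.98]. Speed limits (rad/s): [2.39, 2.39, 3.14, 3.14, 3.14, 3.14].

INTERFACE

Orientations are given as a unit quaternion [w, x, y, z].
In Python, from plant import * gives the robot as it stands. The module is installed in compiled form; this text tells all that it offers.
- The arm moves only by the shell command python3 -m crank 'ROWS' [FORCE]. ROWS is JSON, a list of rows, each a list of 7 numbers: the shift along the tool's x, y, z in m, then the turn, a rotation vector about the tool's x, y, z in rad, then the opening, from 0 (shut) to 1 (fully open). In form: [[dx, dy, dz, rx, ry, rz, fingers], ...]. A call has 1 to 20 rows; each row shifts and turns the pose as measured when the row begins, along the tool's axes as they then stand; what a row does not reach is not made up. A row lasts 1/8 s, in which the tool goes at most 62.5 mm and 10.7 degrees, less where a joint would pass 70% of its speed; a pose out of reach is approached as far as the arm can. A call is refused whole if a number of a shift passes 0.0625 or a number of a turn 0.188, either way. A call with a gripper value outside its range is refused whole. The fingers move at their own pace and stop on an object; FORCE is the grip in N (left out, the last holds). Time passes only in rows, so rows that do not move let the fingers close. It gives the time, the measured TCP pose, the force and the opening at its end, in the units of the state.
- sense(): the state, without advancing time (a new reading comes with each control period).
- grab_frame(name): name is "scene" or "top" or "wrist"; returns (picture, depth): 480x640x3 uint8, red, green, blue; 480x640 float32, m along the optical axis (not along the pixel's ray), 0 where there is no reading.
- get_calibration(name): a dict with "fx", "fy", "cx", "cy" (pixels), "position" and "attitude" of the camera in the world. Camera axes: x right, y down, z forward; pixel columns grow to the right and rows downward; lengths in m; the calibration is good to about 2 mm. A picture is of the moment at which its call begins: read the wrist's pose just before it. get_calibration takes no time and is no camera call; for the wrist camera it gives the pose at the moment of the call.
- job_done(): hands the job in, once; it reports no verdict.
Trained networks look in the newest picture that a camera, given by its name, has taken for a name from the list of things; names that differ only in an ending like _2 or _b are one class to them, and where a whole thing is asked for, a point or a joint stands for the part that bears it (a point fixed in the world has none). Each returns a list of dicts, best first, with "confidence" (0 to 1); they miss things now and then, are a little off and sometimes report something else, mostly with a low value. They report only what shows in the picture. A call takes as long as a camera call. They do not tell look-alikes from the thing itself.
- boxes_of(camera, label): "location" ([x, y, z] in m, in the coordinates of the camera as it stood for that picture, good to about 4 mm: the middle of the surface that is visible of it).
- pinpoint(camera, label): "location" ([x, y, z] in m, in the coordinates of the camera as it stood for that picture, good to about 4 mm: a listed point, or the origin of a listed thing).
The state is a dict: "time_s": time; "qpos": joint angles; "joint_vel": joint speeds; "joint_efforts": joint torques, N m; "tcp_pos": TCP position; "eef_rot": TCP orientation; "wrist_force": force on the tool from outside, world axes, zero at the start; "ft_torque": the same for the moment, N m; "width": finger opening in m.
Only numpy, scipy, OpenCV 4.12 (cv2) and the standard library are available. Lean on these libraries where they do the work, as an engineer would, in place of code of your own. Each camera call takes 0.05 s, during which the arm holds its last target. There are 200 camera calls.

## Working session

There is one attempt and no reset: what is moved stays moved. The work goes in short steps, Python scripts to look and compute and a shell command to move; the robot and the scene stay as the last step left them, time stands still between calls to the robot, and variables do not carry over. Pictures are saved under pics/ and viewed, about 8 in all and at most 12, crops included, and the job is handed in when it is done.

```bash
mkdir -p pics; cat > h.py <<'E'
from plant import *
import numpy as np, cv2
from scipy.spatial.transform import Rotation as R
def rot(q): q=np.array(q); return R.from_quat(q[[1,2,3,0]])
def cam(c):
    k=get_calibration(c); a=np.array(k["attitude"])
    Rm=a if a.shape==(3,3) else rot(a).as_matrix()
    return k,Rm,np.array(k["position"])
def w(c,p): k,Rm,t=cam(c); return Rm@np.array(p)+t
def px(c,p):
    k,Rm,t=cam(c); v=Rm.T@(np.array(p)-t); return k["fx"]*v[0]/v[2]+k["cx"],k["fy"]*v[1]/v[2]+k["cy"]
def unp(c,u,v,d):
    k,Rm,t=cam(c); return Rm@np.array([(u-k["cx"])/k["fx"]*d,(v-k["cy"])/k["fy"]*d,d])+t
def snap(c,name):
    im,d=grab_frame(c); cv2.imwrite("pics/"+name+".png",im[:,:,::-1]); return im,d
E
python3 - <<'E'
from h import *
np.set_printoptions(precision=4,suppress=True)
s=sense(); print(s)
for c in ("top","scene"):
    snap(c,c+"0"); print(c,get_calibration(c))
    for l in ("pivot","post","nose_mid","button_top","nest","board"):
        for r in pinpoint(c,l)[:3]:
            p=w(c,r["location"]); print(l,r["confidence"],p,np.round(px(c,p)))
E
```

```text
{'time_s': 0.0, 'qpos': array([ 1.2089,  0.3595,  1.5114,  0.    ,  1.2725, -0.1151]), 'joint_vel': array([-0.0002, -0.0006,  0.0007, -0.0008, -0.0005,  0.    ]), 'joint_efforts': array([ -0.0001, -51.5377, -27.0734,   0.0675,   0.0349,  -0.0001]), 'tcp_pos': array([0.1464, 0.5812, 0.2218]), 'eef_rot': array([-0.0002,  0.1231,  0.9924, -0.0009]), 'wrist_force': array([ 0.0571, -0.0815, -0.1899]), 'ft_torque': array([-0.018 , -0.0121, -0.0833]), 'width': 0.0878474155692998}
top {'fx': 472.5841194303639, 'fy': 472.5841194303639, 'cx': 320.6669450364232, 'cy': 244.56690746068386, 'position': array([ 0.3679, -0.0914,  1.0515]), 'attitude': array([-0.0726,  0.707 , -0.7015,  0.0538])}
pivot 0.72 [ 0.3715 -0.4177 -0.0003] [483. 330.]
pivot 0.52 [0.5301 0.1027 0.0404] [244. 254.]
pivot 0.34 [ 0.361  -0.2073 -0.0033] [386. 334.]
post 0.89 [0.5546 0.1445 0.0625] [223. 240.]
post 0.63 [ 0.373  -0.4184  0.0001] [484. 329.]
nose_mid 0.47 [0.5742 0.1771 0.0303] [212. 234.]
button_top 0.74 [ 0.5533 -0.5055  0.0676] [531. 242.]
button_top 0.48 [ 0.5158 -0.3379  0.0725] [452. 259.]
nest 0.22 [0.5298 0.1041 0.0388] [244. 254.]
board 0.97 [0.6064 0.0711 0.0179] [261. 222.]
board 0.76 [ 0.3809  0.0025 -0.0009] [290. 324.]
scene {'fx': 486.3644332853321, 'fy': 486.3644332853321, 'cx': 320.9941994104598, 'cy': 237.8482217170776, 'position': array([ 1.3063, -0.4392,  0.7811]), 'attitude': array([-0.3622,  0.7719,  0.4716, -0.2248])}
pivot 0.56 [0.529  0.1044 0.039 ] [376. 227.]
pivot 0.5 [0.6033 0.0683 0.0038] [379. 260.]
post 0.55 [0.5578 0.1484 0.0609] [398. 221.]
nose_mid 0.44 [0.5734 0.1788 0.0335] [411. 230.]
button_top 0.5 [ 0.5512 -0.506   0.0752] [116. 308.]
button_top 0.46 [ 0.516  -0.3373  0.0738] [196. 270.]
nest 0.74 [0.6051 0.0701 0.0049] [380. 260.]
board 0.93 [0.6121 0.0727 0.0208] [383. 257.]
board 0.92 [ 0.3811  0.0079 -0.0015] [314. 219.]
```

View pics/top0.png

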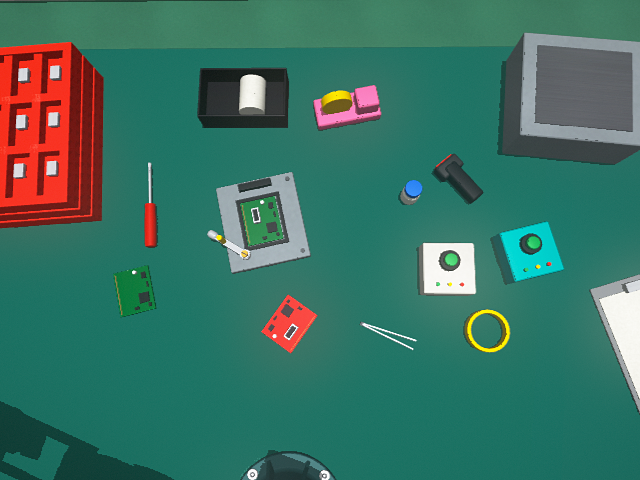

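View pics/scene0.png

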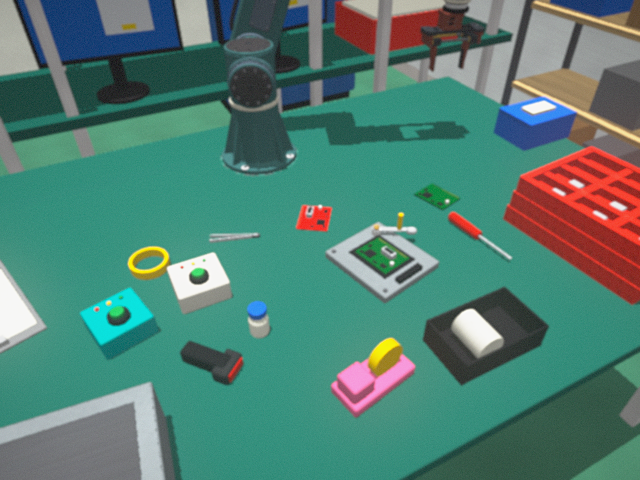

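Top view: the white test box with its button at (452,259) is the one meant; the teal box at (531,242) is the look-alike. The real board is the green one in the fixture, around (262,221). The red board at (290,324) and the spare at (135,290) are not. The clip pivot is at (244,254) and the post at (220,238). Next I'll move above the fixture for the close look.

```bash
python3 -m crank '[[-0.036,-0.028,-0.006,0,0,0,1],[-0.036,-0.028,-0.006,0,0,0,1],[-0.036,-0.028,-0.006,0,0,0,1],[-0.036,-0.028,-0.006,0,0,0,1],[-0.036,-0.028,-0.006,0,0,0,1],[-0.036,-0.028,-0.006,0,0,0,1],[-0.036,-0.028,-0.006,0,0,0,1],[-0.036,-0.028,-0.006,0,0,0,1],[-0.036,-0.028,-0.006,0,0,0,1],[-0.036,-0.028,-0.006,0,0,0,1],[-0.036,-0.028,-0.006,0,0,0,1],[-0.036,-0.028,-0.006,0,0,0,1],[-0.036,-0.028,-0.006,0,0,0,1],[-0.036,-0.028,-0.006,0,0,0,1],[0,0,0,0,0,0,1]]'
cat > look.py <<'E'
import sys
from h import *
np.set_printoptions(precision=4,suppress=True)
s=sense(); print(s["tcp_pos"],s["eef_rot"],s["qpos"],grip_point_offset)
snap("wrist",sys.argv[1])
for l in sys.argv[2:]:
    for r in pinpoint("wrist",l)[:2]:
        p=w("wrist",r["location"]); print(l,r["confidence"],p,np.round(px("wrist",p)))
E
python3 look.py w1 pivot post nose_mid nest board button_top
```

```text
time_s: 2.58
tcp_pos: [0.5536, 0.0639, 0.3112]
eef_rot: [0.004, 0.122, 0.993, 0.002]
wrist_force: [0.4, 0.2, 0.2]
width: 0.0877
[0.5536 0.0639 0.3112] [0.0037 0.122  0.9925 0.0023] [-0.0116  0.2235  1.4831  0.0037  1.4271 -1.3383] 0.0187
pivot 0.83 [0.5284 0.1102 0.0376] [345. 178.]
pivot 0.44 [ 0.6442  0.3347 -0.0036] [517. 217.]
post 0.97 [0.5557 0.151  0.0571] [384. 194.]
board 0.67 [0.6086 0.0735 0.0193] [329. 242.]
board 0.67 [ 0.381   0.0132 -0.0033] [240.  77.]
```

View pics/w1.png

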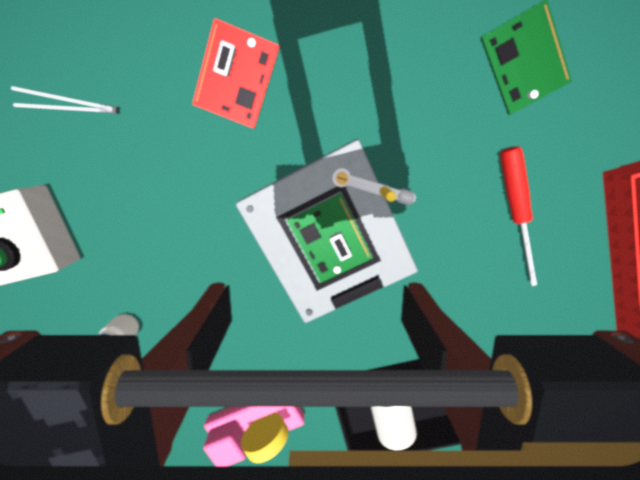

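The wrist picture shows the fixture centred near (327,232), the clip pivot at (342,178), the post at (390,195) and the connector at (340,247). I'll enlarge it for geometry.

```bash
python3 - <<'E'
from h import *
im=cv2.imread("pics/w1.png")[140:290,270:420]; cv2.imwrite("pics/c1.png",cv2.resize(im,(600,600),interpolation=cv2.INTER_CUBIC))
def pl(u,v,z):
    k,Rm,t=cam("wrist"); d=Rm@np.array([(u-k["cx"])/k["fx"],(v-k["cy"])/k["fy"],1]); return t+d*(z-t[2])/d[2]
c=np.array([pl(u,v,.02)[:2] for u,v in((360,142),(237,206),(305,322),(416,271))])
print(c,c.mean(0)); 
for i in range(4): e=c[(i+1)%4]-c[i]; print(np.hypot(*e),np.degrees(np.arctan2(e[1],e[0])))
print("piv",pl(342,178,.04),"post top",pl(389,194,.0795))
print(cam("wrist")[2])
E
```

```text
[[ 0.49124244  0.13992532]
 [ 0.53194777 -0.03342577]
 [ 0.71929648  0.0112033 ]
 [ 0.6789513   0.18123238]] [0.6053595  0.07473381]
0.17806606997536906 -76.78552689740418
0.19259099512588004 13.398934762728715
0.1747501681653621 103.34850281331002
0.19220012554518445 -167.58934556220245
piv [0.52676532 0.10751665 0.04      ] post top [0.55199292 0.1533821  0.0795    ]
[0.47317719 0.08569718 0.47265303]
```

View pics/c1.png

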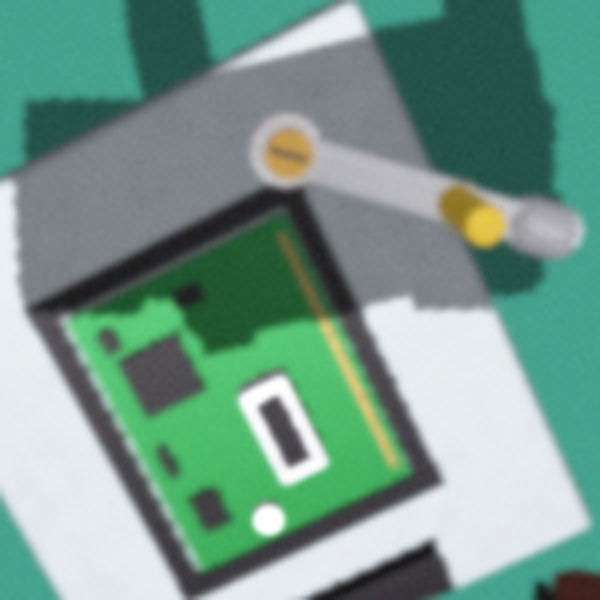

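```bash
python3 -m crank '[[0,0,0,0,0,-0.162,0.5],[0,0,0,0,0,-0.162,0.5],[0,0,0,0,0,-0.162,0.5],[0,0,0,0,0,-0.162,0.5],[0,0,0,0,0,-0.162,0.5],[0,0,0,0,0,-0.162,0.5],[0,0,0,0,0,-0.162,0.5],[0,0,0,0,0,-0.162,0.5],[-0.02,0.011,0.04,0,0,0,0.5],[-0.02,0.011,0.04,0,0,0,0.5],[-0.02,0.011,0.04,0,0,0,0.5],[-0.02,0.011,0.04,0,0,0,0.5],[0,0,0,0,0,0,0.5]]'
cat > st.py <<'E'
from h import *
np.set_printoptions(precision=4,suppress=True)
s=sense(); M=rot(s["eef_rot"]).as_matrix(); P=np.array([.528,.1065])
p=np.array(s["tcp_pos"]); v=p[:2]-P
print("t",s["time_s"],"tcp",p,"F",s["wrist_force"],"toolF",M.T@s["wrist_force"],"w",s["width"],"q6",s["qpos"][5])
print("heading",np.degrees(np.arctan2(v[1],v[0])),"r",np.hypot(*v),"tool y deg",np.degrees(np.arctan2(M[1,1],M[0,1])),"tilt",M[:,2])
E
python3 st.py
python3 - <<'E'
from h import *
snap("top","t1")
for r in pinpoint("top","post")[:1]: print(w("top",r["location"]))
# connector side in the old wrist picture: camera pose from print
E
```

```text
time_s: 4.55
tcp_pos: [0.5427, 0.1718, 0.1496]
eef_rot: [0.006, -0.529, 0.848, -0.0]
wrist_force: [-0.5, -0.8, -0.2]
width: 0.0439
t 4.55 tcp [0.5427 0.1718 0.1496] F [-0.4789 -0.8072 -0.2092] toolF [0.9374 0.0767 0.2003] w 0.04387544712855465 q6 -2.5051454738120595
heading 77.3512145987895 r 0.0669069420472132 tool y deg 153.9224744972583 tilt [ 0.0099  0.0051 -0.9999]
[0.55619697 0.14469633 0.06009053]
```

```bash
python3 -m crank '[[0.006,-0.011,0,0,0,0.068,0.5],[0.006,-0.011,0.025,0,0,0,0.5],[0,0,0.025,0,0,0,0.5],[0,0,0,0,0,0,0.5]]'
python3 st.py; python3 look.py w2 post pivot nose_mid
```

```text
time_s: 5.15
tcp_pos: [0.5679, 0.1478, 0.1116]
eef_rot: [0.016, -0.498, 0.867, -0.005]
wrist_force: [-0.1, 0.3, 0.7]
width: 0.0437
t 5.15 tcp [0.5679 0.1478 0.1116] F [-0.1103  0.2633  0.6836] toolF [-0.187   0.2109 -0.6851] w 0.04370440011956012 q6 -2.479973820809562
heading 45.95368189531785 r 0.05740396350640714 tool y deg 149.7618399429492 tilt [ 0.0324  0.0065 -0.9995]
[0.5679 0.1478 0.1116] [ 0.0157 -0.4982  0.8669 -0.0052] [ 0.1355  0.4441  1.6874  0.0025  0.9771 -2.48  ] 0.0187
post 0.88 [0.5633 0.1478 0.0584] [327. 259.]
post 0.68 [ 0.4527  0.3543 -0.0013] [543. 364.]
pivot 0.86 [0.5323 0.1047 0.0384] [335. 173.]
nose_mid 0.62 [0.5729 0.175  0.0314] [333. 281.]
```

View pics/w2.png

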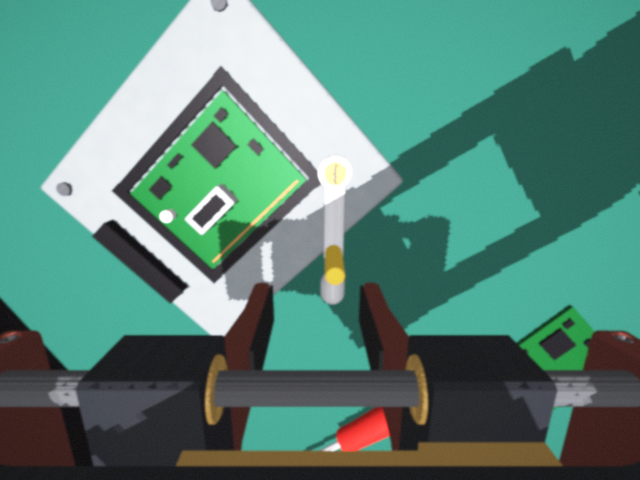

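Post at (334,275), fingers at about (268,285) and (368,285): the post lies between them, slightly to the right. I'll fix the small tilt and the offset, then descend.

```bash
cat >> st.py <<'E'
a=M.T@np.cross(M[:,2],[0,0,-1]); print("tilt fix rx ry",a[:2])
E
python3 -m crank '[[0,0.005,0,-0.025,0.022,0,0.5],[0,0.005,0,0,0,0,0.5],[0,0,0,0,0,0,0.5]]'; python3 look.py w3 post | tail -2
python3 st.py; python3 - <<'E'
from h import *
im=cv2.imread("pics/w3.png").astype(int)[200:330,270:370]
b,g,r=im[...,0],im[...,1],im[...,2]; m=(r>200)&(g>160)&(b<110)
v,u=np.nonzero(m); u=u.mean()+270; v=v.mean()+200; print(u,v,m.sum())
k,Rm,t=cam("wrist"); d=Rm@np.array([(u-k["cx"])/k["fx"],(v-k["cy"])/k["fy"],1]); print(t+d*(.079-t[2])/d[2])
E
```

```text
time_s: 5.72
tcp_pos: [0.5612, 0.1542, 0.1157]
eef_rot: [0.003, -0.499, 0.867, -0.001]
wrist_force: [0.7, -0.8, 0.5]
width: 0.0438
[0.5612 0.1542 0.1157] [ 0.0032 -0.4989  0.8667 -0.0011] [ 0.1494  0.445   1.6718  0.0003  1.018  -2.4662] 0.0187
post 0.85 [0.5614 0.1469 0.0596] [313. 255.]
t 5.825 tcp [0.5616 0.154  0.1156] F [-0.0394  0.2211 -0.1268] toolF [-0.1708  0.1458  0.1268] w 0.04397882065444028 q6 -2.4662170123681713
heading 54.74407488765701 r 0.05821452273786273 tool y deg 149.8372215113109 tilt [ 0.0069  0.0012 -1.    ]
tilt fix rx ry [-0.0054  0.0045]
318.8085106382979 269.7148936170213 235
[0.55929893 0.15130647 0.079     ]
```

```bash
python3 -m crank '[[0.003,0,0.02,-0.005,0.005,0,0.5],[0,0,0.02,0,0,0,0.5],[0,0,0.012,0,0,0,0.5],[0,0,0.006,0,0,0,0.4],[0,0,0,0,0,0,0.25],[0,0,0,0,0,0,0.25],[0,0,0,0,0,0,0.25]]' 5; python3 st.py
```

```text
time_s: 6.7
tcp_pos: [0.5596, 0.1506, 0.0532]
eef_rot: [-0.001, -0.499, 0.867, -0.0]
wrist_force: [0.8, 0.2, 0.2]
width: 0.0224
t 6.7 tcp [0.5596 0.1506 0.0532] F [0.7727 0.1928 0.2246] toolF [-0.5546 -0.571  -0.2259] w 0.022398167194608062 q6 -2.469949184581623
heading 54.4219990451797 r 0.054229703848440364 tool y deg 149.83574030019454 tilt [-0.0015 -0.0012 -1.    ]
tilt fix rx ry [ 0.0007 -0.0018]
```

```bash
python3 -m crank '[[0.0002,-0.0042,0,0,0,0.077,0.25],[0.0002,-0.0042,0,0,0,0.077,0.25],[0.0002,-0.0042,0,0,0,0.077,0.25],[0.0002,-0.0042,0,0,0,0.077,0.25],[0.0002,-0.0042,0,0,0,0.077,0.25],[0,0,0,0,0,0,0.25]]'; python3 st.py; python3 - <<'E'
from h import *
snap("top","t2")
for r in pinpoint("top","post")[:1]: print(w("top",r["location"]))
E
```

```text
time_s: 7.45
tcp_pos: [0.5671, 0.1423, 0.0538]
eef_rot: [-0.006, -0.317, 0.948, 0.006]
wrist_force: [-0.3, 0.5, 0.0]
width: 0.0222
t 7.45 tcp [0.5671 0.1423 0.0538] F [-0.3346  0.4724  0.0025] toolF [-0.0163  0.5786  0.0058] w 0.022205583496978827 q6 -2.100563312345872
heading 42.46301154232608 r 0.05300810060518289 tool y deg 126.92445992555353 tilt [-0.0142  0.0074 -0.9999]
tilt fix rx ry [ 0.0145 -0.0069]
[0.56246855 0.13926384 0.05985544]
```

```bash
python3 -m crank '[[0.0002,-0.006,0.0005,0.014,-0.007,0.055,0.25],[0.0002,-0.006,0,0,0,0.055,0.25],[0.0002,-0.006,0,0,0,0.055,0.25],[0.0002,-0.006,0,0,0,0.055,0.25],[0.0002,-0.006,0,0,0,0.055,0.25],[0,0,0,0,0,0,0.25]]'; python3 st.py
```

```text
time_s: 8.3
tcp_pos: [0.5811, 0.1242, 0.054]
eef_rot: [0.002, -0.181, 0.984, 0.006]
wrist_force: [0.0, 0.0, -0.8]
width: 0.022
t 8.3 tcp [0.5811 0.1242 0.054 ] F [ 0.0423  0.046  -0.7689] toolF [-0.0517  0.0189  0.7694] w 0.02196590712315025 q6 -1.8579324188105173
heading 18.390267730440776 r 0.05599631558809673 tool y deg 110.8111298315561 tilt [ 0.0009  0.0129 -0.9999]
tilt fix rx ry [0.0118 0.0054]
```

```bash
cat > meas.py <<'E'
import sys
from h import *
np.set_printoptions(precision=4,suppress=True)
n=sys.argv[1]; k,Rm,t=cam("wrist"); im,d=snap("wrist",n)
def pl(u,v,z):
    d=Rm@np.array([(u-k["cx"])/k["fx"],(v-k["cy"])/k["fy"],1]); return t+d*(z-t[2])/d[2]
P=np.array([.529,.106])
e=px("wrist",[*sense()["tcp_pos"][:2],.08]); I=im.astype(int)
m=(I[...,0]>190)&(I[...,1]>150)&(I[...,2]<110)
V,U=np.nonzero(m); ok=(abs(U-e[0])<60)&(abs(V-e[1])<60); 
if ok.any():
    p=pl(U[ok].mean(),V[ok].mean(),.08); v=p[:2]-P; h=np.degrees(np.arctan2(v[1],v[0])); print("post",p,"r",np.hypot(*v),"clip angle",np.radians(88.3-h),ok.sum())
for l in ("post","nose_mid","pivot"):
    for r in pinpoint("wrist",l)[:1]: print(l,r["confidence"],w("wrist",r["location"]))
E
python3 meas.py w4
```

```text
post [0.5805 0.1284 0.08  ] r 0.0561800278428541 clip angle 1.1303469152717442 447
post 0.76 [0.5815 0.1243 0.0574]
nose_mid 0.69 [0.6112 0.1392 0.034 ]
pivot 0.63 [0.529  0.1045 0.0368]
```

View pics/w4.png

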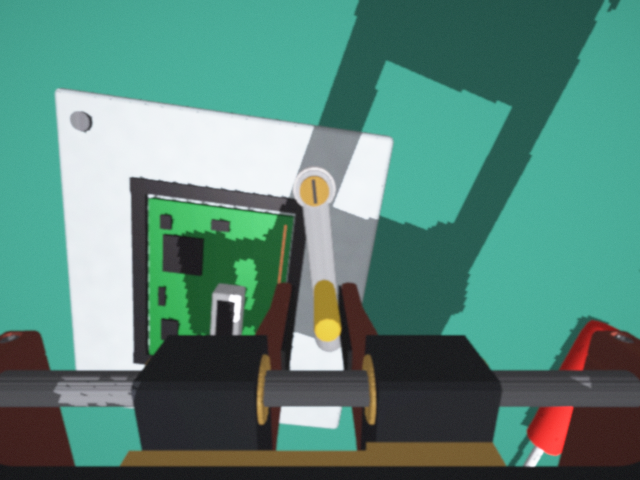

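The post at (327,328) is between the fingers with the clip at about 1.13 rad. The connector's near side is at about (243,292). I'll locate that side in the board frame.

```bash
python3 - <<'E'
from h import *
k,Rm,t=cam("wrist")
def pl(u,v,z):
    d=Rm@np.array([(u-k["cx"])/k["fx"],(v-k["cy"])/k["fy"],1]); return t+d*(z-t[2])/d[2]
P=np.array([.529,.106]); a=np.radians(13.3); Q=np.array([[np.cos(a),np.sin(a)],[-np.sin(a),np.cos(a)]])
for n,u,v,z in (("conn L",218,286,.039),("conn R",244,292,.039),("board edge top",296,214,.025),("board edge L",148,196,.025),("pocket rail R outer",303,200,.0235),("pivot",314,189,.04)):
    p=pl(u,v,z)[:2]; print(n,p,Q@(p-P)+[-.068,.05])
im=cv2.imread("pics/w4.png")[260:350,190:340]; cv2.imwrite("pics/c4.png",cv2.resize(im,(750,450),interpolation=cv2.INTER_CUBIC))
E
```

```text
conn L [0.59861821 0.07262894] [-0.00792603  0.00150834]
conn R [0.59704331 0.08707658] [-0.00613502  0.01593078]
board edge top [0.54848859 0.09946363] [-0.05053781  0.0391556 ]
board edge L [0.56772639 0.02029003] [-0.05002985 -0.04232013]
pocket rail R outer [0.53997587 0.10045177] [-0.05859489  0.04207559]
pivot [0.5299733 0.1031252] [-0.06771415  0.0469784 ]
```

View pics/c4.png

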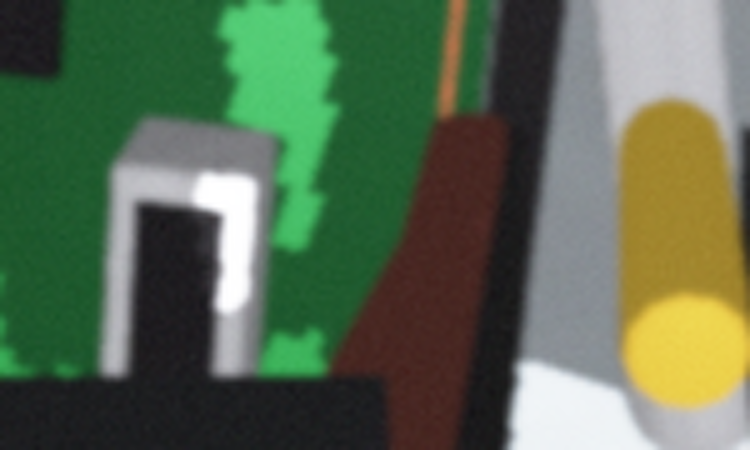

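```bash
python3 -m crank '[[0.0003,-0.005,0.0015,0.012,0.005,0.05,0.25],[0.0002,-0.005,0,0,0,0.05,0.25],[0.0002,-0.004,0,0,0,0.05,0.25]]'; python3 st.py;  python3 -m crank '[[0.0002,-0.004,0,0,0,0.05,0.25]]'; python3 st.py
```

```text
time_s: 8.88
tcp_pos: [0.5841, 0.1144, 0.0533]
eef_rot: [0.0, -0.104, 0.995, 0.003]
wrist_force: [-0.6, 7.2, -2.6]
width: 0.0221
t 8.875 tcp [0.5841 0.1144 0.0533] F [-0.6078  7.1752 -2.5697] toolF [-0.8919  7.1313  2.6088] w 0.022142066282894356 q6 -1.7101793339272064
heading 8.001114505944498 r 0.05660364430166286 tool y deg 101.97633402353742 tilt [-0.0002  0.0054 -1.    ]
tilt fix rx ry [0.0054 0.0009]
time_s: 9.0
tcp_pos: [0.5845, 0.1118, 0.0532]
eef_rot: [0.0, -0.079, 0.997, 0.004]
wrist_force: [-0.7, 6.8, -1.4]
width: 0.0219
t 9.0 tcp [0.5845 0.1118 0.0532] F [-0.6679  6.8025 -1.3999] toolF [-0.4053  6.8124  1.4518] w 0.02189297771222878 q6 -1.6660142101070663
heading 5.37794480497503 r 0.0567127333166506 tool y deg 99.01746971634851 tilt [-0.0004  0.0076 -1.    ]
tilt fix rx ry [0.0076 0.0008]
```

```bash
for i in 1 2 3; do python3 -m crank '[[0.0005,-0.004,0,0.003,0,0.035,0.25]]' | grep -E "tcp|force"; done; python3 st.py
```

```text
tcp_pos: [0.5849, 0.1092, 0.0533]
wrist_force: [1.3, 6.9, -1.1]
tcp_pos: [0.5851, 0.107, 0.0533]
wrist_force: [-0.6, 9.5, -2.4]
tcp_pos: [0.585, 0.1051, 0.0533]
wrist_force: [0.2, 9.8, -1.5]
t 9.375 tcp [0.585  0.1051 0.0533] F [ 0.1876  9.8324 -1.4957] toolF [-0.6506  9.8017  1.5663] w 0.02403048142705422 q6 -1.5667803481915825
heading -1.42125946660114 r 0.05700739604078316 tool y deg 92.72623713288698 tilt [ 0.0025  0.0071 -1.    ]
tilt fix rx ry [0.007  0.0028]
```

```bash
for i in 1 2; do python3 -m crank '[[0.0005,-0.0038,0,0.003,0.001,0.025,0.25]]' 30 | grep -E "tcp|force|width"; done; python3 st.py|tail -3; python3 meas.py w5
```

```text
tcp_pos: [0.5849, 0.1044, 0.0533]
wrist_force: [1.1, 15.6, -1.7]
width: 0.0221
tcp_pos: [0.5849, 0.1031, 0.0534]
wrist_force: [1.2, 9.0, -2.6]
width: 0.0219
t 9.625 tcp [0.5849 0.1031 0.0534] F [ 1.2461  9.0356 -2.5539] toolF [-1.1872  9.0171  2.6455] w 0.02193395804994408 q6 -1.5205700092587608
heading -3.3966803540154014 r 0.05702813425723893 tool y deg 89.67094977857145 tilt [ 0.0027  0.0098 -0.9999]
tilt fix rx ry [0.0098 0.0026]
post [0.5864 0.1083 0.08  ] r 0.05740273440258027 clip angle 1.5007319088065874 453
post 0.66 [0.5885 0.1072 0.06  ]
nose_mid 0.55 [0.6146 0.1128 0.033 ]
pivot 0.94 [0.5303 0.102  0.0363]
```

```bash
for i in 1 2 3 4; do python3 -m crank '[[0.0005,-0.0036,0,0.003,0.001,0.02,0.25]]' | grep -E "tcp|force|width"; done; python3 st.py|tail -3; python3 meas.py w6|head -1
```

```text
tcp_pos: [0.585, 0.1014, 0.0534]
wrist_force: [1.2, 10.8, -2.3]
width: 0.022
tcp_pos: [0.585, 0.0999, 0.0534]
wrist_force: [0.6, 9.8, -3.0]
width: 0.0221
tcp_pos: [0.5849, 0.0985, 0.0534]
wrist_force: [2.3, 9.1, -2.4]
width: 0.022
tcp_pos: [0.5848, 0.097, 0.0534]
wrist_force: [2.0, 9.0, -3.3]
width: 0.022
t 10.325 tcp [0.5848 0.097  0.0534] F [ 2.0031  8.9594 -3.2781] toolF [-1.1957  9.067   3.375 ] w 0.022021040764940877 q6 -1.448737793568802
heading -9.490820429273567 r 0.057622939679517864 tool y deg 84.93971459063444 tilt [ 0.0037  0.01   -0.9999]
tilt fix rx ry [0.0103 0.0028]
post [0.5863 0.1021 0.08  ] r 0.05744398222600191 clip angle 1.6086292473596089 448
```

```bash
for i in 1 2 3; do python3 -m crank '[[0.0008,-0.0036,0.0003,0.004,0.001,0.018,0.25]]' | grep -E "tcp|force"; done; python3 st.py|tail -3; python3 meas.py w7|head -1
```

```text
tcp_pos: [0.5848, 0.0954, 0.0533]
wrist_force: [2.1, 8.3, -1.5]
tcp_pos: [0.5846, 0.094, 0.0533]
wrist_force: [2.8, 8.5, -2.0]
tcp_pos: [0.5845, 0.0932, 0.0533]
wrist_force: [2.6, 13.9, -2.3]
t 10.9 tcp [0.5845 0.0932 0.0533] F [ 2.6351 13.8669 -2.3132] toolF [-0.5985 14.0799  2.4458] w 0.021771180003042432 q6 -1.3966009127290537
heading -13.251467966033083 r 0.05799524969731334 tool y deg 81.71814311856707 tilt [ 0.0061  0.0084 -0.9999]
tilt fix rx ry [0.0092 0.0048]
post [0.5861 0.0985 0.08  ] r 0.05761295762157887 clip angle 1.6719974419530783 448
```

```bash
python3 -m crank '[[0.0005,-0.0039,0,0.003,0.001,0,0.25]]' | grep -E "tcp|force"; python3 st.py|head -1
```

```text
tcp_pos: [0.5844, 0.0927, 0.0534]
wrist_force: [3.7, 16.1, -6.1]
t 11.225 tcp [0.5844 0.0927 0.0534] F [ 3.7327 16.0818 -6.1123] toolF [-1.341  16.3816  6.3058] w 0.022182912909802746 q6 -1.4001358836835482
```

```bash
python3 -m crank '[[0,0.0015,0,0,0,0,0.25],[0,0.0025,0,0,0,0,0.25],[0,0.001,0,0,0,0,0.5],[0,0,0,0,0,0,0.5],[0,0,-0.01,0,0,0,0.5],[0,0,-0.02,0,0,0,0.5],[0,0,-0.03,0,0,0,0.5],[0,0,-0.025,0,0,0,0.5],[0,0,0,0,0,0,0.5]]'; python3 st.py; python3 meas.py w8
```

```text
time_s: 12.35
tcp_pos: [0.585, 0.0959, 0.1434]
eef_rot: [0.004, 0.072, 0.997, 0.005]
wrist_force: [0.3, -0.5, -0.3]
width: 0.0439
t 12.35 tcp [0.585  0.0959 0.1434] F [ 0.3427 -0.4738 -0.2763] toolF [-0.405  -0.4227  0.275 ] w 0.04393103860016421 q6 -1.391379424327637
heading -10.57550630886674 r 0.057987761944873595 tool y deg 81.782865952744 tilt [ 0.0084  0.0088 -0.9999]
tilt fix rx ry [0.01   0.0071]
post [0.5854 0.0985 0.08  ] r 0.056880451173815995 clip angle 1.67372247911755 193
post 0.56 [0.5859 0.0961 0.0537]
nose_mid 0.82 [0.6117 0.0954 0.0306]
pivot 0.81 [0.5272 0.1054 0.0334]
```

View pics/w8.png

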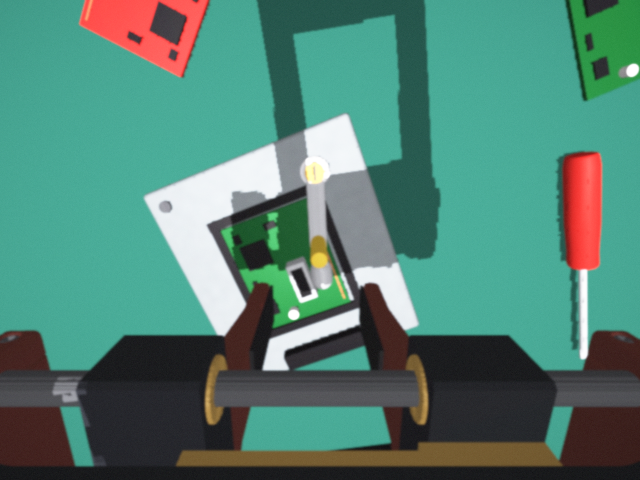

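The wrist view shows the nose at (320,275) against the connector side at (310,275), with the clip unchanged after release (1.674). Now to the white box's button.

```bash
python3 -m crank '[[0,-0.03,0,0.01,0.007,0,0],[0.001,-0.048,0,0,0,0,0],[0.001,-0.048,0,0,0,0,0],[0.001,-0.048,0,0,0,0,0],[0.001,-0.048,0,0,0,0,0],[0.001,-0.048,0,0,0,0,0],[0.001,-0.048,0,0,0,0,0],[0.001,-0.048,0,0,0,0,0],[0,-0.03,0,0,0,0,0],[0,-0.01,0,0,0,0,0],[0,0,0,0,0,0,0],[0,0,0,0,0,0,0]]'; python3 st.py; python3 look.py w9 button_top
```

```text
time_s: 14.05
tcp_pos: [0.5088, -0.3119, 0.1251]
eef_rot: [-0.014, 0.07, 0.997, 0.004]
wrist_force: [-0.4, -0.2, -1.0]
width: 0.0005
t 14.05 tcp [ 0.5088 -0.3119  0.1251] F [-0.4003 -0.1793 -0.9573] toolF [ 0.3438 -0.2396  0.966 ] w 0.0005413968102507905 q6 -2.085559995089432
heading -92.63034022784798 r 0.4188779305082371 tool y deg 81.930041198226 tilt [-0.0274  0.0102 -0.9996]
tilt fix rx ry [ 0.0062 -0.0285]
[ 0.5088 -0.3119  0.1251] [-0.014   0.0703  0.9974  0.0041] [-0.6601  0.4688  1.5989 -0.0098  1.1017 -2.0856] 0.0187
button_top 0.82 [ 0.5534 -0.5113  0.0785] [ 40. 369.]
button_top 0.73 [ 0.5151 -0.3359  0.0751] [281. 282.]
```

View pics/w9.png

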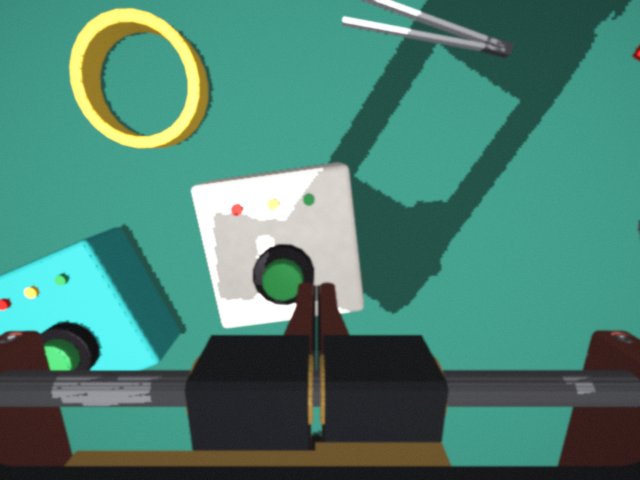

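White box button at (283,280), in its black collar; the teal look-alike is at (62,355). I'll centre on the white one and descend.

```bash
python3 -m crank '[[-0.005,-0.012,0,0.006,-0.028,0,0],[-0.005,-0.01,0,0,0,0,0],[0,0,0,0,0,0,0],[0,0,0.015,0,0,0,0],[0,0,0.015,0,0,0,0],[0,0,0.003,0,0,0,0],[0,0,0,0,0,0,0]]'; python3 st.py
```

```text
time_s: 15.02
tcp_pos: [0.5164, -0.3348, 0.0893]
eef_rot: [0.0, 0.069, 0.998, 0.0]
wrist_force: [0.4, 0.2, -0.3]
width: 0.0002
t 15.025 tcp [ 0.5164 -0.3348  0.0893] F [ 0.3719  0.2404 -0.3448] toolF [-0.3349  0.2892  0.3451] w 0.0001564334061825278 q6 -2.1208492005260853
heading -91.50669096822818 r 0.44147516110223495 tool y deg 82.0850797269077 tilt [ 0.0008  0.0001 -1.    ]
tilt fix rx ry [0.0002 0.0008]
```

```bash
python3 -m crank '[[0,-0.002,0.01,0,0,0,0],[0,0,0.008,0,0,0,0],[0,0,0.004,0,0,0,0],[0,0,0.004,0,0,0,0]]'; python3 -m crank '[[0,0,0.003,0,0,0,0],[0,0,0.003,0,0,0,0]]'
```

```text
time_s: 15.52
tcp_pos: [0.5169, -0.3374, 0.0655]
eef_rot: [0.001, 0.069, 0.998, -0.001]
wrist_force: [-10.0, 8.4, 48.5]
width: 0.0006
time_s: 15.78
tcp_pos: [0.5168, -0.3374, 0.066]
eef_rot: [0.002, 0.069, 0.998, -0.001]
wrist_force: [-6.5, 4.4, 25.1]
width: 0.0001
```

Contact is stiff at z 0.0655, above the full-travel height of 0.062, so the fingertips may be on the collar. Lift and check heights.

```bash
python3 -m crank '[[0,0,-0.01,0,0,0,0],[0,0.02,-0.025,0,0,0,0],[0,0.03,-0.025,0,0,0,0],[0,0,0,0,0,0,0]]'; python3 st.py; python3 - <<'E'
from h import *
np.set_printoptions(precision=4,suppress=True)
im,d=snap("wrist","w10"); k,Rm,t=cam("wrist")
v,u=np.mgrid[0:480,0:640]; c=np.stack([(u-k["cx"])/k["fx"]*d,(v-k["cy"])/k["fy"]*d,d],-1)@Rm.T+t
I=im.astype(int); g=(d>0)&(np.hypot(c[...,0]-.516,c[...,1]+.337)<.05)&(c[...,2]<.09)&(c[...,2]>.03)
grn=g&(I[...,1]>I[...,0]+40)&(I[...,1]>I[...,2]+25)&(c[...,2]>.055); blk=g&(I.sum(-1)<110)
print("green",grn.sum(),np.percentile(c[grn],[5,50,95],axis=0)); print("black",blk.sum(),np.percentile(c[blk],[5,50,95],axis=0))
for r in np.arange(0,.03,.003):
    ctr=np.median(c[grn],0); R_=np.hypot(c[...,0]-ctr[0],c[...,1]-ctr[1]); m=g&(R_>=r)&(R_<r+.003); print(r,m.sum(),np.median(c[m][:,2]),I[m].mean(0))
x,y=px("wrist",[.516,-.337,.068]); x,y=int(x),int(y); cv2.imwrite("pics/c10.png",cv2.resize(im[max(0,y-75):y+75,max(0,x-100):x+100,::-1],(800,600)))
E
```

```text
time_s: 16.27
tcp_pos: [0.5242, -0.2874, 0.1286]
eef_rot: [0.003, 0.069, 0.998, -0.002]
wrist_force: [0.0, 0.3, -0.1]
width: 0.0004
t 16.275 tcp [ 0.5242 -0.2874  0.1286] F [ 0.0081  0.2796 -0.0927] toolF [0.031  0.2783 0.0916] w 0.000395768416830095 q6 -2.0493812237228335
heading -90.55268812256193 r 0.393905912898823 tool y deg 82.07670024806974 tilt [ 0.0054 -0.004  -1.    ]
tilt fix rx ry [-0.0032  0.0059]
green 1236 [[ 0.504  -0.3468  0.0691]
 [ 0.5145 -0.3357  0.0711]
 [ 0.5254 -0.3249  0.0723]]
black 1119 [[ 0.4951 -0.3542  0.0578]
 [ 0.5043 -0.336   0.0612]
 [ 0.5333 -0.3168  0.0626]]
0.0 60 0.07127678031106122 [34.6333 98.7333 50.0333]
0.003 182 0.07128909159043882 [35.4176 99.7747 51.1429]
0.006 298 0.07130510058324492 [ 45.255  121.1275  64.0772]
0.009000000000000001 451 0.07108862639286026 [ 45.7073 123.4745  65.0466]
0.012 585 0.06599828646875178 [29.6752 62.8068 37.9795]
0.015 444 0.061282782826849236 [29.1914 30.6757 30.6509]
0.018000000000000002 942 0.060713367353340805 [39.4236 39.3418 38.6592]
0.021 584 0.04970003648528884 [134.5736 131.2243 127.3613]
0.024 642 0.049321740863092406 [163.8178 160.1137 155.4548]
0.027 909 0.049333417036093064 [172.5941 169.2035 164.8548]
```

View pics/c10.png

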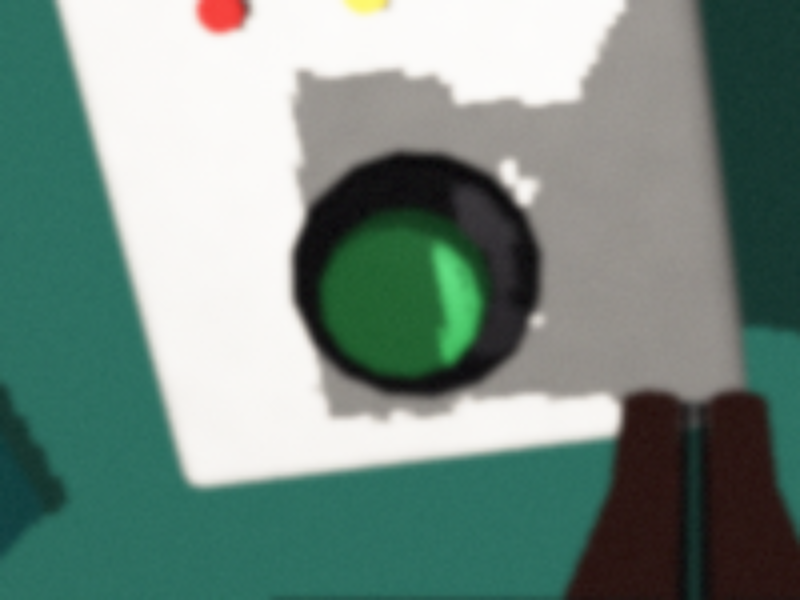

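Depth says the button top is at 0.0712 and the collar at 0.061. The stop at 0.0655 is therefore the button's own end stop (6 mm of travel), not the collar. I'll press again slowly to confirm force against travel.

```bash
python3 -m crank '[[0.001,-0.025,0,-0.003,0.006,0,0],[0.001,-0.022,0.01,0,0,0,0],[0,0,0.015,0,0,0,0],[0,0,0.012,0,0,0,0],[0,0,0.006,0,0,0,0],[0,0,0,0,0,0,0]]'|grep -E "tcp|force"; for i in 1 2 3; do python3 -m crank '[[0,0,0.002,0,0,0,0]]'|grep -E "tcp|force"; done
```

```text
tcp_pos: [0.5118, -0.3353, 0.0764]
wrist_force: [0.4, -0.2, 0.9]
tcp_pos: [0.5121, -0.3351, 0.0746]
wrist_force: [0.3, 0.2, -0.3]
tcp_pos: [0.5124, -0.3349, 0.0729]
wrist_force: [0.5, 0.4, 0.1]
tcp_pos: [0.5126, -0.335, 0.0713]
wrist_force: [-1.9, 0.3, 2.4]
```

```bash
for i in 1 2 3 4 5; do python3 -m crank '[[0,0,0.0025,0,0,0,0]]'|grep -E "tcp|force"; done
```

```text
tcp_pos: [0.5126, -0.335, 0.0691]
wrist_force: [-1.3, 0.6, 2.3]
tcp_pos: [0.5126, -0.335, 0.0668]
wrist_force: [-2.5, 2.1, 4.8]
tcp_pos: [0.5127, -0.335, 0.0659]
wrist_force: [-6.5, 4.9, 28.8]
tcp_pos: [0.5127, -0.3351, 0.0659]
wrist_force: [-7.5, 5.3, 29.2]
tcp_pos: [0.5127, -0.3351, 0.066]
wrist_force: [-6.6, 4.1, 24.7]
```

Confirmed: contact at about 0.0715, spring force up to 4.8 N, hard stop at 0.066. Now back to the post.

```bash
python3 -m crank '[[0,0,-0.02,0,0,0,0],[0,0,-0.04,0,0,0,0],[0,0.02,-0.03,0,0,0,0.5],[-0.0015,0.048,0,0,0,0,0.5],[-0.0015,0.048,0,0,0,0,0.5],[-0.0015,0.048,0,0,0,0,0.5],[-0.0015,0.048,0,0,0,0,0.5],[-0.0015,0.048,0,0,0,0,0.5],[-0.0015,0.048,0,0,0,0,0.5],[-0.0015,0.048,0,0,0,0,0.5],[-0.0015,0.048,0,0,0,0,0.5],[0,0.02,0,0,0,0,0.5],[0,0,0,0,0,0,0.5],[0,0,0,0,0,0,0.5]]'|grep tcp; python3 st.py; python3 meas.py w11
```

```text
tcp_pos: [0.5913, 0.0913, 0.1578]
t 19.825 tcp [0.5913 0.0913 0.1578] F [-0.4434  0.0845  0.9243] toolF [ 0.4444  0.0193 -0.9275] w 0.043781249121841885 q6 -1.3876452953669032
heading -13.501607650296382 r 0.06505575041245235 tool y deg 81.85107389771814 tilt [ 0.0067 -0.0025 -1.    ]
tilt fix rx ry [-0.0016  0.007 ]
post [0.5856 0.0984 0.08  ] r 0.057136558346464375 clip angle 1.6741520225667124 177
post 0.72 [0.5859 0.0915 0.0603]
nose_mid 0.6 [0.6142 0.0953 0.0327]
pivot 0.84 [0.5276 0.103  0.0385]
```

```bash
python3 -m crank '[[0.004,0.003,0.01,-0.002,0.007,0,0.5],[0.0025,0.002,0.02,0,0,0,0.5],[0,0,0.025,0,0,0,0.5],[0,0,0.02,0,0,0,0.5],[0,0,0.012,0,0,0,0.5],[0,0,0.006,0,0,0,0.4],[0,0,0,0,0,0,0.27],[0,0,0,0,0,0,0.27]]'; python3 st.py
```

```text
time_s: 21.02
tcp_pos: [0.5849, 0.0949, 0.0609]
eef_rot: [-0.0, 0.074, 0.997, 0.001]
wrist_force: [0.3, -0.8, 0.6]
width: 0.0241
t 21.025 tcp [0.5849 0.0949 0.0609] F [ 0.3259 -0.7576  0.5632] toolF [-0.4335 -0.7006 -0.5645] w 0.024102756245187297 q6 -1.3806237260252687
heading -11.477461189114347 r 0.058095246723043954 tool y deg 81.5317870409351 tilt [-0.0006  0.0014 -1.    ]
tilt fix rx ry [ 0.0013 -0.0008]
```

```bash
python3 -m crank '[[0.0005,0.004,0.003,0,0,0,0.27],[0.0003,0.005,0.002,0,0,-0.04,0.27],[0.0003,0.005,0,0,0,-0.06,0.27],[0.0003,0.005,0,0,0,-0.06,0.27],[0.0003,0.005,0,0,0,-0.06,0.27],[0.0003,0.005,0,0,0,-0.06,0.27]]'; python3 st.py
```

```text
time_s: 21.78
tcp_pos: [0.5844, 0.1177, 0.0567]
eef_rot: [-0.001, -0.077, 0.997, -0.006]
wrist_force: [0.4, -6.6, 0.2]
width: 0.0236
t 21.775 tcp [0.5844 0.1177 0.0567] F [ 0.3613 -6.5803  0.1634] toolF [ 0.6496 -6.5596 -0.0844] w 0.023585931255256067 q6 -1.624665574238497
heading 11.247438136666885 r 0.05755363108208066 tool y deg 98.79747792227738 tilt [-0.0006 -0.012  -0.9999]
tilt fix rx ry [-0.0118 -0.0025]
```

```bash
python3 -m crank '[[0.0006,0.006,0,-0.01,-0.002,-0.08,0.27],[0.0006,0.006,0,0,0,-0.08,0.27],[0.0006,0.006,0,0,0,-0.08,0.27],[0.0006,0.006,0,0,0,-0.08,0.27],[0.0006,0.006,0,0,0,-0.08,0.27],[0.0006,0.006,0,0,0,-0.08,0.27]]'; python3 st.py
```

```text
time_s: 22.52
tcp_pos: [0.5705, 0.1428, 0.0567]
eef_rot: [-0.001, -0.326, 0.945, -0.008]
wrist_force: [1.6, -5.8, -2.2]
width: 0.0238
t 22.525 tcp [0.5705 0.1428 0.0567] F [ 1.5938 -5.801  -2.2301] toolF [ 2.3077 -5.5144  2.3304] w 0.023779895438985683 q6 -2.083915948641567
heading 40.499133091466135 r 0.055887257888081375 tool y deg 128.09883078643432 tilt [ 0.0034 -0.0164 -0.9999]
tilt fix rx ry [-0.015  -0.0075]
```

```bash
python3 -m crank '[[0.0006,0.006,0,-0.012,-0.006,-0.08,0.27],[0.0006,0.006,0,0,0,-0.08,0.27],[0.0006,0.006,0,0,0,-0.08,0.27],[0,-0.001,0,0,0,0,0.27],[0,-0.003,0,0,0,0,0.4],[0,0,0,0,0,0,0.5],[0,0,-0.02,0,0,0,0.5],[0,0,-0.03,0,0,0,0.5],[0,0,-0.04,0,0,0,0.5],[0,0,-0.04,0,0,0,0.5],[0,0,0,0,0,0,0.5],[0,0,0,0,0,0,0.5]]'; python3 st.py; python3 meas.py w12; python3 - <<'E'
from h import *
snap("top","t9")
for l in("post","board","nest"):
    for r in pinpoint("top",l)[:1]: print(l,w("top",r["location"]))
E
```

```text
time_s: 24.02
tcp_pos: [0.5616, 0.1517, 0.1897]
eef_rot: [-0.001, -0.444, 0.896, -0.004]
wrist_force: [0.2, 0.3, 0.4]
width: 0.0437
t 24.025 tcp [0.5616 0.1517 0.1897] F [0.245  0.3415 0.3809] toolF [-0.4183  0.0094 -0.383 ] w 0.043719384677737255 q6 -2.3360339509727415
heading 53.36457137997513 r 0.05637982303468868 tool y deg 142.6855800135164 tilt [ 0.0028 -0.0082 -1.    ]
tilt fix rx ry [-0.0072 -0.0049]
post [0.5641 0.1471 0.08  ] r 0.05411002668991672 clip angle 0.6773607368369039 139
post 0.83 [0.5683 0.1444 0.0588]
nose_mid 0.63 [0.5804 0.171  0.032 ]
pivot 0.64 [0.5277 0.1032 0.0381]
post [0.55999676 0.1415501  0.06333442]
board [ 0.38022289  0.00201607 -0.00038927]
nest [0.52927935 0.10216866 0.0382894 ]
```

View pics/w12.png

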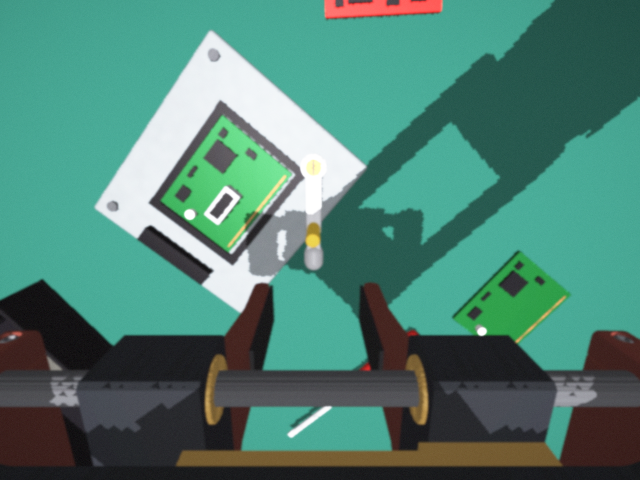

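The clip from (313,168) to (313,258) is clear of the board. The board lies in its pocket around (228,183), and the gripper is well above everything. Handing in.

```bash
python3 -c "
from plant import *
print(job_done())"
```

```text
the job is handed in; nothing more can be done
None
```

I ran the check as asked and handed the job in at about 24 s of the 70 s. No verdict was reported.

- **Clip onto the connector:** I swung the clip with the fingers loosely around the post, over the board's edge. It met the connector at about 1.67 rad. I stopped at a 16 N push on the post, which works out to a bend of about 0.05–0.06 rad. That bend is inferred from force, because the joint value cannot be read. After release the clip stayed at 1.674 rad, both before and after the button press.
- **Start button:** I pressed the white box's button down to its hard stop twice. My first press was harder than intended, with a wrist force peak of about 49 N straight down through the fingers. I suspected the fingers were on the collar, so I lifted and measured. The second, slower press showed contact at about 71.5 mm, spring force up to 5 N, and the stop at 66 mm.
- **Disagreement:** the button's top measured about 71 mm above the bench instead of the stated 68 mm. The travel of just under 6 mm matches the description.
- **End state:** in the last wrist picture the clip is at about 0.68 rad, well clear of the board. The board looks flat in its pocket, and the gripper is about 0.19 m up, touching nothing. The last top-view search for the board and the fixture returned the spare board and the clip's pivot instead. The board's final position is therefore confirmed only by eye in the wrist picture. I also did not re-measure the bystander objects or check by camera that the button had come back up.

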